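# Gauge the thickness of a glass sample with the ratchet of a bench micrometer

### The arm

A 6-joint arm with a two-finger parallel gripper is mounted at the origin on the work surface. World frame = base frame: x ahead of the robot, y to its left, z up, the work surface at z = 0. Lengths are in m, angles in rad, forces in N, time in s.
With the tool pointing down it reaches from about 0.325 to 0.775 m from the base axis. Payload 5.5 kg.
Tool frame: the origin (TCP) lies between the finger pads; the fingertips stand 8 mm ahead of it and the grasp point (between the pads) lies 11 mm behind it (tcp_to_tips is the distance from the TCP to the fingertips, in m); z points along the fingers, y is the line along which they close (so a half turn about z gives the same grasp; the last joint's range is limited). The gripper opens to 88 mm and grips with 3 to 60 N. Pads are 20 mm wide; open, the fingers measure 115 mm over their backs; the gripper's body (75 mm by 178 mm) begins 61 mm behind the grasp point.
Start: joints at [-1.209, 0.091, 1.231, -0, 1.82, -0.057], TCP at [0.244, -0.548, 0.231] pointing down, gripper open.
Joint ranges: [-2.87, 2.87], [-0.86, 2.18], [0.17, 2.46], [-1.51, 4.65], [0.06, 2.69], [-2.65, 2.65]. Speed limits (rad/s): [2.57, 2.57, 3.01, 3.14, 3.14, 3.14].

### API

Orientations are given as a unit quaternion [w, x, y, z].
In Python, from bench import * gives the robot as it stands. Calls block until the motion is done:
- move_to(position, orientation): joint-space move of the TCP to a pose.
- move_l(position, speed=0.15, orientation=None): straight line of the TCP; orientation=None keeps the orientation; speed is the mean speed in m/s.
- movej(angles): joint-space move.
- gripper_open() and close(): open the fingers fully, or close them until they stop; the grip force is fixed at half the most.
- hold(seconds).
- inverse_kinematics(position, orientation): joint angles nearest the present ones, or None.
- state(): the state.
- get_image(name): name is "scene" or "side" or "wrist"; returns a dict with "frame" (400x640x3 uint8, blue, green, red), "depth" (400x640 float32, m along the optical axis (not along the pixel's ray), 0 where there is no reading), "camera_matrix" (3x3 intrinsics, pixels), "view" (4x4, takes a point from world to camera coordinates). Camera axes: x right, y up, looking along -z (the intrinsics and any distortion apply to the point x, -y, -z); pixel columns grow to the right and rows downward; lengths in m; the calibration is good to about 2 mm. The wrist camera is an equidistant fisheye: a pixel r from the principal point sees the ray r / f radians off the axis. A picture is of the moment at which its call begins.
A pose or a line that the arm cannot do raises IKError and nothing moves.
- job_done(): hands the job in; it is judged then, once.
The state is a dict: "time": time; "joint_pos": joint angles; "dq": joint speeds; "joint_torque": joint torques, N m; "ee_pos": TCP position; "ee_rot": TCP orientation; "ft_force": force on the tool from outside, world axes, zero at the start; "moment": the same for the moment, N m; "finger_gap": finger opening in m; "finger_force": force on a finger pad.
Only numpy, scipy, OpenCV 4.12 (cv2) and the standard library are available. Lean on these libraries where they do the work, as an engineer would, in place of code of your own. Each camera call takes 0.05 s, during which the arm holds its last target. There are 200 camera calls.

### The job

Check the thickness of the glass strip: lay it flat on the granite plate of the thickness gauge, slide it lengthwise, centred and square, under the spindle until its end rests gently against the steel stop bar, and let go of it. Then turn the micrometer clockwise by its small ratchet cap on the very top (never by the wider thimble below it) until the spindle is down on the glass and the ratchet clutch slips; let it slip about a quarter of a turn, never more than half a turn, and leave the strip clamped there. Do not shift the other things on the desk.

Things in the scene. Friction and masses are not known exactly. Their poses are not given: they have to be found in the camera images.
- glass_strip: clear glass strip with grey-green edges, 140 x 30 mm, between 8 and 12 mm thick (its exact thickness is what is to be gauged), about 0.1 kg, lying flat on the desk; origin at the centre of its underside, x along its length, z up. Either end may go to the stop. Fragile: keep it under 15 N against the stop bar.
- gauge: thickness gauge fixed to the desk; granite plate 220 (x) x 150 (y) mm, top 40 mm above the desk. Origin: middle of its underside, on the desk; +x to the rear, z up. On the centre line: open front edge x = -110, spindle axis x = 20, stop bar face x = 45, column (26 mm thick, 175 mm high) x = 85. A strip fully against the stop has its origin at x = -25, y = 0, z = 40 mm.
- stop_bar: low steel stop bar at the rear of the granite; origin: middle of its front face, at the granite's surface; the bar is 70 mm long across the plate and 7 mm high. Axes as the gauge's.
- under_spindle (a point): point of the granite surface straight below the spindle axis. From 84 mm above the desk upward, stem, cross arm and readout housing reach 17 mm in front of that axis and 24 mm to each side: hold the strip 35 to 50 mm in front of its middle to keep the hand clear of them.
- spindle: upright steel spindle; origin: centre of the flat lower end (7.6 mm across) of the spindle; at the start it stands 12 to 14.4 mm above the granite, at least 2 mm above a strip laid flat there. It only rises and sinks: 10 mm per turn of the thimble (1.59 mm per rad), down when turned clockwise seen from above.
- thimble: knurled aluminium thimble of the micrometer head, 23 mm across, 168 to 193 mm above the desk, not to be gripped; origin on the spindle axis at its lower end.
- cap_grip (a point): on the vertical spindle axis, 208 mm above the desk: where to pinch the ratchet cap, a knurled steel cylinder 15 mm across, from 196 to 218 mm above the desk. The wider aluminium thimble (23 mm across, 168 to 193 mm) is right below: keep fingertips above 195 mm. The gauge has nothing taller. Cap and thimble turn without rising or sinking.
- ratchet (a joint): angle by which the cap has slipped clockwise on the thimble (rad), 0 at the start. Turning the cap clockwise carries the thimble along until the spindle bears on the strip with about 8 N; then the clutch (0.03 N m) slips and this grows while the thimble stands still. The thimble's own friction (0.018 N m) keeps it where it is left. A pinch of about 10 N turns the cap.
- oak_offcut: oak block 130 x 45 x 22 mm lying flat, a bystander; origin at the centre of its underside.
- marble_tile: marble square 90 x 90 x 12 mm lying flat, a bystander; origin at the centre of its underside.
- bird_tall: white wooden bird on a thin rod, 60 mm round foot, about 185 mm tall, a bystander; origin at the centre of its underside.
- bird_short: the same bird on a shorter rod, about 135 mm tall, a bystander; origin at the centre of its underside.
- mug: white mug, 80 mm across, 95 mm tall, handle on its +y, a bystander; origin at the centre of its underside.
- tape_measure: black pocket tape measure 66 x 36 x 62 mm, a bystander; origin at the centre of its underside.
- stapler: black stapler 150 x 36 mm, about 60 mm tall, a bystander; origin at the centre of its underside.
Not all that is in view belongs to the job. Several things have the shape of the glass_strip; the one meant has the colours described above.

How it is judged:
On the way, in this order (a step that is already met when the one before it is completed fails the run):
1. the strip lies flat on the granite, under the spindle, its end against the stop bar, and is let go (x of glass_strip in the frame of gauge between -0.027 and -0.023 m and y of glass_strip in the frame of gauge between -0.01 and 0.01 m and z of glass_strip in the frame of gauge between 0.038 and 0.042 m and angle between the x axis of glass_strip and the x axis of gauge, either way round below 0.07 rad and angle between glass_strip's own z axis and vertical below 0.03 rad and contact force between the fingers and glass_strip below 0.1 N and contact force between spindle and glass_strip below 0.5 N), for 0.2 s.
2. the spindle presses the strip and the ratchet clutch has slipped (contact force between spindle and glass_strip above 3 N and value of joint ratchet above 0.8 rad), for 0.2 s.
At the end, for the whole second after the job is handed in: The strip lies flat on the granite within 2 mm of touching the stop bar, within 10 mm of the plate's centre line, parallel to it within 0.07 rad; the spindle presses it with 3 to 15 N; the ratchet has slipped 0.8 to 3.3 rad in all; nothing moves (all of step 2 and x of glass_strip in the frame of gauge between -0.027 and -0.023 m and y of glass_strip in the frame of gauge between -0.01 and 0.01 m and z of glass_strip in the frame of gauge between 0.038 and 0.042 m and angle between the x axis of glass_strip and the x axis of gauge, either way round below 0.07 rad and angle between glass_strip's own z axis and vertical below 0.03 rad and contact force between spindle and glass_strip below 15 N and value of joint ratchet below 3.3 rad and linear speed of glass_strip below 0.01 m/s).
It fails at once if the spindle is screwed down on the glass with more than 20 N (the thimble was turned instead of the ratchet cap) (contact force between spindle and glass_strip above 20 N).
It fails at once if the strip is driven against the stop bar with more than 15 N (contact force between glass_strip and stop_bar above 15 N).
It fails at once if the clutch is run on for more than half a turn (value of joint ratchet above 3.3 rad).
It fails at once if the thimble is gripped or pressed with more than 10 N (contact force between the fingers and thimble_c0 above 10 N).
It fails at once if a bystander is shifted by more than 30 mm (distance of any of oak_offcut, marble_tile, bird_tall, bird_short, mug, tape_measure, stapler from where it was at the start of the episode above 0.03 m).
It also fails if it takes over 72 s, if anything falls off the work surface, if the arm or the gripper's body presses on something with over 40 N, if the wrist force passes 120 N, or if a joint passes its speed limit or range.

## Working session

There is one attempt and no reset: what is moved stays moved. The work goes in short steps, each a Python script; the robot and the scene stay as the last script left them, time stands still between calls to the robot, and variables do not carry over. Pictures are saved under pics/ and viewed, at most 10 in all, crops included, and the job is handed in when it is done.

```bash
ls; mkdir -p pics; cat > h.py <<'E'
from bench import *
import numpy as np, cv2, pickle
def snap(n,tag):
    im=get_image(n); pickle.dump(im,open(f'pics/{tag}.pkl','wb')); cv2.imwrite(f'pics/{tag}.png',im['frame']); return im
def ld(tag): return pickle.load(open(f'pics/{tag}.pkl','rb'))
def ray(im,u,v,fish=False):
    K=np.array(im['camera_matrix']);V=np.array(im['view'])
    a=(u-K[0,2])/K[0,0]; b=(v-K[1,2])/K[1,1]
    if fish:
        r=np.hypot(a,b); s=np.sin(r)/r if r>1e-9 else 1; d=np.array([a*s,-b*s,-np.cos(r)])
    else: d=np.array([a,-b,-1.])
    R=V[:3,:3]; return -R.T@V[:3,3], R.T@d
def atz(im,u,v,z,fish=False):
    o,d=ray(im,u,v,fish); return o+d*(z-o[2])/d[2]
def dep(im,u,v):
    o,d=ray(im,u,v); return o+d*im['depth'][int(v),int(u)]
E
python3 - <<'E'
from h import *
for n in ['scene','side','wrist']:
    im=snap(n,n+'0'); print(n,ray(im,320,200,n=='wrist'))
s=state();print(s)
E
```

```text
pics
scene (array([1.48975779, 0.34692666, 1.17633491]), array([-0.66163432, -0.23163894, -0.71316044]))
side (array([0.48025784, 0.91697676, 1.05349901]), array([ 0.05022246, -0.69169494, -0.72057125]))
wrist (array([ 0.30572271, -0.5208157 ,  0.38336318]), array([-0.22524619, -0.10227428, -0.96891905]))
{'time': 0.15, 'joint_pos': array([-1.20872893e+00,  9.17350865e-02,  1.23157716e+00,  6.15164962e-06,
        1.81981297e+00, -5.66926779e-02]), 'dq': array([-0.00178408, -0.00227462, -0.00231503,  0.001762  , -0.0001294 ,
        0.00020749]), 'joint_torque': array([ 6.81797756e-04, -4.47045672e+01, -4.06907129e+01,  6.98121800e-02,
        2.74568447e-02, -1.19664478e-04]), 'ee_pos': array([ 0.24390819, -0.54796207,  0.22975531]), 'ee_rot': array([-7.57821870e-04,  9.78159519e-01,  2.07854197e-01, -1.13600857e-04]), 'ft_force': array([-1.50933678,  0.05677099,  0.47448641]), 'moment': array([-0.02821479,  0.02437061,  0.0042605 ]), 'finger_force': 0.0, 'finger_gap': 0.08782704075504283}
```

View pics/scene0.png

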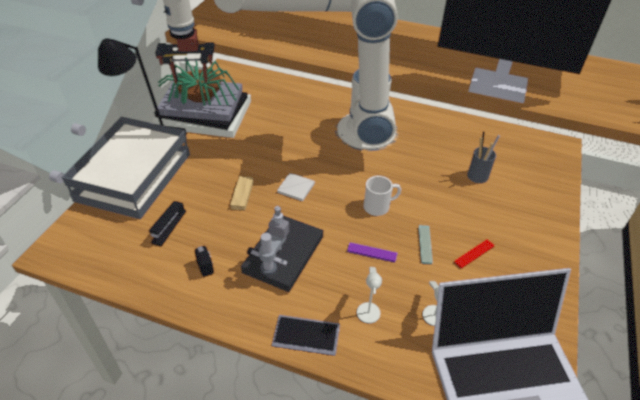

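View pics/side0.png

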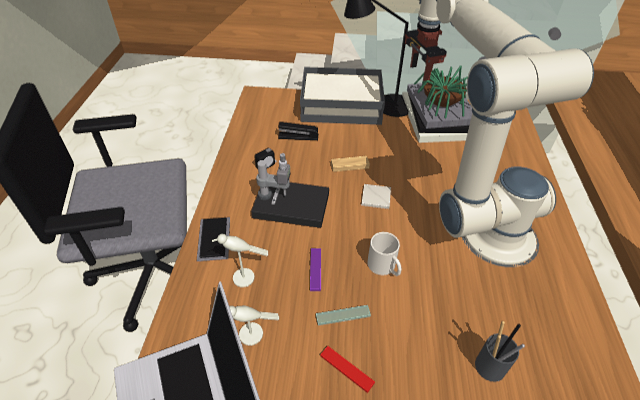

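Three bodies have the strip's shape: purple (scene 372,252), grey-green (425,244; side 343,315) and red (474,254). The grey-green one fits "clear glass with grey-green edges". I'll confirm it in a crop, with the gauge alongside.

```bash
python3 - <<'E'
from h import *
a=ld('side0')['frame']; 
A=cv2.resize(a[295:335,300:385],None,fx=7,fy=7,interpolation=cv2.INTER_CUBIC)
B=cv2.resize(a[140:230,240:340],None,fx=6,fy=6,interpolation=cv2.INTER_CUBIC)[:, :595]
A=A[:, :595]
cv2.imwrite('pics/c1.png',B); 
W=np.vstack([A[:280],cv2.resize(B,(595,535))[:]]); W=cv2.resize(W,None,fx=.73,fy=.73); cv2.imwrite('pics/c2.png',W); print(W.shape)
E
```

```text
(595, 434, 3)
```

View pics/c2.png

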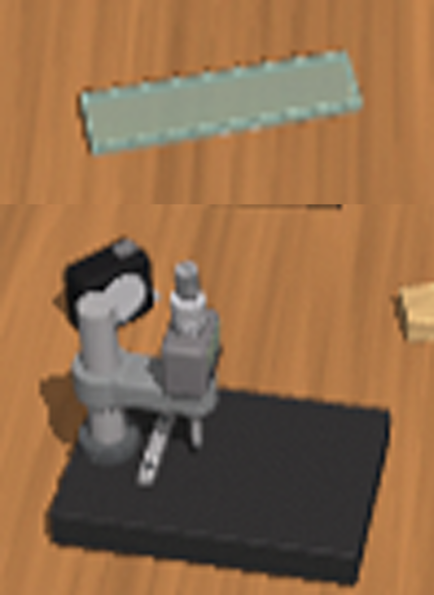

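The crop confirms it: a clear strip with grey-green edges. In the gauge crop the granite's top corners are at side (329,187.5), (321.5,220.4) and (252,212), and the cap top is at about (282.5,154.7). The open front faces the robot.

```bash
cat >> h.py <<'E'
def strip(im,box,z=0.009,fish=False,lo=(60,15,60),hi=(100,255,255),show=False):
    h=cv2.cvtColor(im['frame'],cv2.COLOR_BGR2HSV); m=cv2.inRange(h,lo,hi); k=np.zeros_like(m); x0,y0,x1,y1=box; k[y0:y1,x0:x1]=m[y0:y1,x0:x1]
    ys,xs=np.nonzero(k); P=np.array([atz(im,x,y,z,fish)[:2] for x,y in zip(xs,ys)],np.float32)
    (c,s,a)=cv2.minAreaRect(P*1000); 
    if s[0]<s[1]: a+=90
    return np.array(c)/1000,s,a,len(xs)
E
python3 - <<'E'
from h import *
im=ld('side0'); sc=ld('scene0')
for p,z in [((329,187.5),.04),((321.5,220.4),.04),((251.9,212.1),.04),((282.5,154.7),.218)]: print(p,atz(im,*p,z))
print(dep(im,300,205),dep(im,282,155), dep(im,343,315))
hs=cv2.cvtColor(im['frame'],cv2.COLOR_BGR2HSV); print(hs[315,335:350:5],hs[330,325],hs[312,318])
print(hs[315,312:322])
for t,b in [('side0',(310,300,375,330)),('scene0',(412,220,438,268))]:
  for lo in [(28,15,60),(40,15,60),(60,15,60)]: 
    try: print(t,lo,strip(ld(t),b,lo=lo))
    except Exception as e: print(e)
print(atz(sc,284,227,.04), dep(sc,280,213))
E
```

```text
(329, 187.5) [ 0.52688567 -0.11484645  0.04      ]
(321.5, 220.4) [0.53884722 0.02858521 0.04      ]
(251.9, 212.1) [0.75338048 0.0167291  0.04      ]
(282.5, 154.7) [ 0.66166603 -0.05377665  0.218     ]
[ 0.61127152 -0.03090942  0.03685674] [ 0.66258055 -0.05063926  0.21944071] [0.45710375 0.32303044 0.01320359]
[[ 46  28 153]
 [ 46  28 154]
 [ 44  32 157]] [ 14 152 175] [ 14 134 154]
[[ 14 151 181]
 [ 14 151 186]
 [ 14 156 190]
 [ 14 160 105]
 [ 75  36 168]
 [ 62  26 160]
 [ 58  25 156]
 [ 55  27 158]
 [ 48  29 156]
 [ 48  28 156]]
side0 (28, 15, 60) (array([0.45755353, 0.31898056]), (139.7599334716797, 34.38773727416992), 16.0764217376709, 632)
side0 (40, 15, 60) (array([0.45754465, 0.3186665 ]), (139.0921173095703, 32.83240509033203), 16.07289695739746, 596)
side0 (60, 15, 60) (array([0.45772891, 0.31845526]), (138.79934692382812, 32.424774169921875), 15.84154987335205, 195)
scene0 (28, 15, 60) (array([0.46396216, 0.31529889]), (142.2900390625, 30.20380210876465), 16.017810821533203, 383)
scene0 (40, 15, 60) (array([0.4636286 , 0.31569763]), (141.22552490234375, 28.952224731445312), 16.261402130126953, 366)
scene0 (60, 15, 60) (array([0.4628938 , 0.31390021]), (138.83990478515625, 27.329212188720703), 14.479588508605957, 214)
[ 0.57694038 -0.08158332  0.04      ] [ 0.66583034 -0.04923917  0.20088132]
```

```bash
cat >> h.py <<'E'
def q(deg): a=np.radians(deg)/2; return [0,np.cos(a),np.sin(a),0]
E
python3 - <<'E'
from h import *
p=state()['ee_pos']
move_l([p[0],p[1],.33],speed=.3)
c=np.array([.461,.317]); u=np.array([np.cos(np.radians(16)),np.sin(np.radians(16))])
g=c-.04*u
move_to([*g,.33],q(196)); print(state()['joint_pos'].round(2),state()['time'])
move_to([*g,.20],q(196)); 
im=snap('wrist','w1'); print(state()['time'],state()['ee_pos'])
K=im['camera_matrix'];V=np.array(im['view'])
for d in (-.07,.07):
  P=V[:3,:3]@np.array([*(c+d*u),.01])+V[:3,3]; r=np.arctan2(np.hypot(P[0],P[1]),-P[2]); t=np.arctan2(-P[1],P[0]); print(K[0,0]*r*np.cos(t)+K[0,2],K[1,1]*r*np.sin(t)+K[1,2])
E
```

```text
[ 0.56 -0.08  1.22 -0.    2.   -1.29] 3.6917
4.325 [0.42342138 0.30628307 0.20271363]
319.054362644554 153.35731542344612
318.991179587528 267.4305136304647
```

View pics/w1.png

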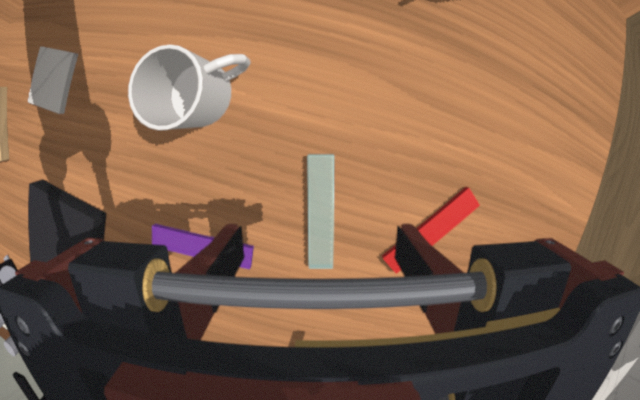

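The strip is at columns 307–333, rows 154–269, within a pixel of the prediction. The mug is close on the left, so I'll check that the gripper body clears it.

```bash
python3 - <<'E'
from h import *
im=ld('w1'); print(strip(im,(300,145,340,275),.009,True,lo=(28,10,60)))
u=np.array([np.cos(np.radians(16)),np.sin(np.radians(16))]);n=np.array([-u[1],u[0]])
c=np.array([.461,.317])
def loc(p): d=p[:2]-c; return (d@u).round(3),(d@n).round(3)
for p in [(132,95),(170,45),(200,75),(205,85),(180,128),(247,62)]: 
  a=atz(im,*p,.095,True); print(p,a,loc(a))
for p in [(245,265),(153,230),(385,262),(398,270)]: print(p,loc(atz(im,*p,.012,True)))
sd=ld('side0'); print([loc(atz(sd,*p,.095)) for p in [(368,243),(384,233),(399,243),(384,252)]])
E
```

```text
(array([0.46148474, 0.31868018]), (138.0299072265625, 30.077768325805664), 15.99457836151123, 2877)
(132, 95) [0.37503909 0.10935939 0.095     ] (np.float64(-0.14), np.float64(-0.176))
(170, 45) [0.32298512 0.13770948 0.095     ] (np.float64(-0.182), np.float64(-0.134))
(200, 75) [0.3451942  0.17615884 0.095     ] (np.float64(-0.15), np.float64(-0.103))
(205, 85) [0.35293191 0.18337317 0.095     ] (np.float64(-0.141), np.float64(-0.099))
(180, 128) [0.39492172 0.16917246 0.095     ] (np.float64(-0.104), np.float64(-0.124))
(247, 62) [0.32574535 0.21498598 0.095     ] (np.float64(-0.158), np.float64(-0.061))
(245, 265) (np.float64(0.067), np.float64(-0.093))
(153, 230) (np.float64(0.024), np.float64(-0.217))
(385, 262) (np.float64(0.063), np.float64(0.082))
(398, 270) (np.float64(0.075), np.float64(0.1))
[(np.float64(-0.104), np.float64(-0.149)), (np.float64(-0.157), np.float64(-0.175)), (np.float64(-0.187), np.float64(-0.134)), (np.float64(-0.138), np.float64(-0.112))]
```

```bash
python3 - <<'E'
from h import *
c=np.array([.4615,.318]); u=np.array([np.cos(np.radians(16)),np.sin(np.radians(16))])
g=c-.04*u
move_to([*g,.06],q(196))
move_l([*g,.011],speed=.06); hold(.15); s=state(); print(s['ee_pos']-[*g,.011],s['ft_force'])
close(); s=state(); print(s['finger_gap'],s['finger_force'],s['ft_force'],s['ee_pos'])
move_l([*g,.20],speed=.15); s=state(); print(s['finger_gap'],s['finger_force'],s['time'])
# gauge view from the front: grip 40mm in front of strip centre, strip centre at x=-90
y=np.radians(-4); x=np.array([np.cos(y),np.sin(y)]); O=np.array([.641,-.050])
t=O-.20*x
move_to([*t,.20],q(176)); hold(.1); im=snap('wrist','w2'); snap('side','s2'); s=state(); print(s['ee_pos'],s['time'],s['finger_gap'],s['joint_pos'][5])
E
```

```text
[0.00029001 0.00019184 0.00055827] [ 0.21080463 -0.47527629  0.30100143]
0.029385550233401773 29.988200068473816 [-0.18416538  0.03923295  0.15188245] [0.42301698 0.30697172 0.0109704 ]
0.02944260939130393 29.988862574100494 8.3917
[ 0.4416848  -0.03518675  0.19993498] 9.8833 0.02976568519769202 -1.6591554694740012
```

View pics/w2.png

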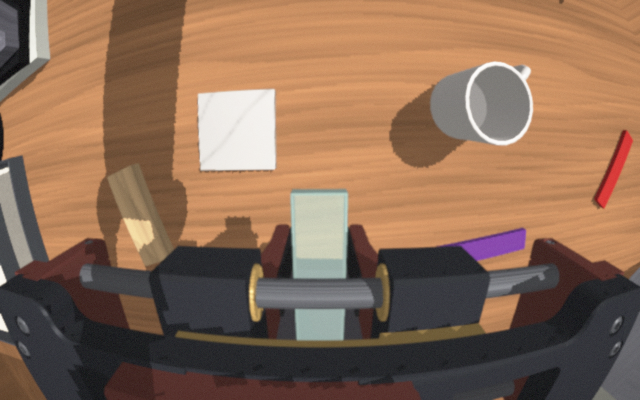

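The wrist view shows the strip held straight (columns 292–347, rows 190–340). The gauge is hidden behind the gripper, so I'll refine its pose from the fixed cameras: depth at the granite top, both views.

```bash
python3 - <<'E'
from h import *
for t,box in [('side0',(240,150,340,235)),('scene0',(235,205,335,300)),]:
    im=ld(t); x0,y0,x1,y1=box; f=im['frame']
    v,u=np.mgrid[y0:y1,x0:x1]; v=v.ravel();u=u.ravel()
    P=np.array([dep(im,a,b) for a,b in zip(u,v)])
    k=(P[:,2]>.028)&(P[:,2]<.052)&(f[v,u].max(1)<75)
    Q=np.array([atz(im,a,b,.04)[:2] for a,b in zip(u[k],v[k])],np.float32)*1000
    m=np.zeros(f.shape[:2],np.uint8); m[v[k],u[k]]=255
    print(t,k.sum(),cv2.minAreaRect(Q)[:], np.median(P[k],0))
    # robust edges in gauge-ish frame (yaw -4): percentile per bin
    th=np.radians(-4);R=np.array([[np.cos(th),np.sin(th)],[-np.sin(th),np.cos(th)]])
    L=(Q-[641,-50])@R.T
    for ax,nm in ((0,'x'),(1,'y')):
        o=1-ax
        for sgn in (-1,1):
            pts=[]
            for b in np.arange(-60 if o==1 else -95,60 if o==1 else 95,5):
                s=L[(L[:,o]>=b)&(L[:,o]<b+5)]
                if len(s)>3: pts.append((b+2.5,(sgn*s[:,ax]).max()*sgn))
            pts=np.array(pts); pf=np.polyfit(pts[:,0],pts[:,1],1)
            for _ in range(4):
                r=np.abs(np.polyval(pf,pts[:,0])-pts[:,1]); kk=r<=max(2.5,1.5*np.median(r)); pf=np.polyfit(pts[kk,0],pts[kk,1],1)
            print(nm,sgn,'edge at',pf[1].round(1),'slope deg',np.degrees(pf[0]).round(2),kk.sum(),len(pts))
E
```

```text
side0 2131 ((651.8485107421875, -108.75215148925781), (242.3758087158203, 324.0912170410156), 8.098136901855469) [ 0.62525996 -0.03004848  0.04122944]
x -1 edge at -107.0 slope deg 0.73 24 24
x 1 edge at 88.0 slope deg 31.16 17 24
y -1 edge at -57.5 slope deg 12.05 24 38
y 1 edge at 80.1 slope deg -1.08 30 38
scene0 2127 ((654.2530517578125, -51.290000915527344), (150.58360290527344, 223.3684539794922), 84.9129638671875) [ 0.66795085 -0.0250829   0.03938721]
x -1 edge at -96.8 slope deg 0.74 22 24
x 1 edge at 122.3 slope deg 0.32 22 24
y -1 edge at -46.9 slope deg -25.53 27 38
y 1 edge at 72.6 slope deg -0.43 36 38
```

```bash
python3 - <<'E'
from h import *
a=ld('scene0')['frame'][203:293,237:327]; b=ld('side0')['frame'][145:230,245:335]
a=cv2.resize(a,(540,540),interpolation=cv2.INTER_CUBIC)
cv2.imwrite('pics/c3.png',a)
E
```

```text
(no output)
```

View pics/c3.png

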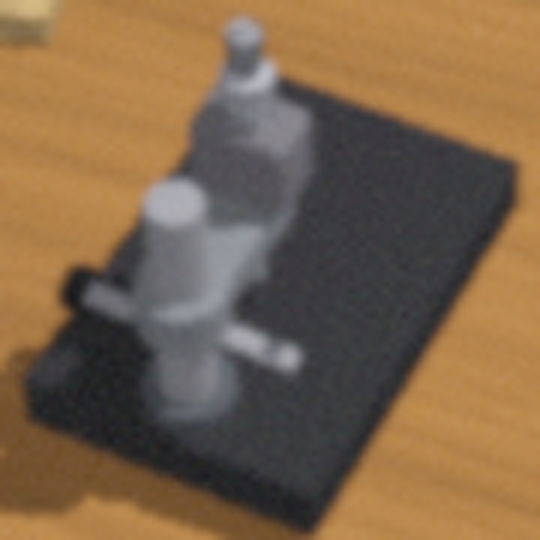

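The crop shows the granite's top corners at crop (517,165), (308,500) and (28,382), and the cap top at (243,30). I'll do a joint fit with the side corners.

```bash
python3 - <<'E'
from h import *
from scipy.optimize import least_squares
sc=ld('scene0'); sd=ld('side0')
S=lambda x,y:(237+x/6-.4,203+y/6-.4)
obs=[('sc',sc,S(517,165),(-110,75,40)),('sc',sc,S(308,500),(110,75,40)),('sc',sc,S(28,382),(110,-75,40)),('sc',sc,S(312,530),(110,75,0)),('sc',sc,S(30,415),(110,-75,0)),('sc',sc,S(243,30),(20,0,218)),
('sd',sd,(329,187.5),(-110,-75,40)),('sd',sd,(321.5,220.4),(-110,75,40)),('sd',sd,(251.9,212.1),(110,75,40)),('sd',sd,(282.5,154.7),(20,0,218)),
('sd',sd,(321,228),(-110,75,0))]
def proj(im,P):
    K=im['camera_matrix'];V=np.array(im['view']);p=V[:3,:3]@P+V[:3,3];return np.array([K[0,0]*p[0]/-p[2]+K[0,2],-K[1,1]*p[1]/-p[2]+K[1,2]])
def f(t,o=obs):
    c,s=np.cos(t[2]),np.sin(t[2]); r=[]
    for n,im,uv,l in o:
        l=np.array(l)/1000.; b=t[3:5] if n=='sc' else t[5:7]
        r+=list(proj(im,np.array([t[0]+c*l[0]-s*l[1],t[1]+s*l[0]+c*l[1],l[2]]))+b-uv)
    return np.r_[r]
# camera pixel bias from the strip, whose pose is known from grasping
C=np.array([.4615,.318,.009])
bs=proj(sc,np.array([.4633,.3153,.009]))-proj(sc,C); bd=proj(sd,np.array([.4576,.3186,.009]))-proj(sd,C); print(bs,bd)
for B in [(0,0,0,0),(*bs,*bd)]:
    r=least_squares(lambda t:f(np.r_[t,B]),[.641,-.05,-.08],loss='soft_l1'); print(r.x[:2],np.degrees(r.x[2]),np.round(r.fun.reshape(-1,2),1).tolist())
    for n in('sc','sd'):
        o=[a for a in obs if a[0]==n]; r=least_squares(lambda t:f(np.r_[t,B],o),[.641,-.05,-.08],loss='soft_l1'); print(n,r.x[:2],np.degrees(r.x[2]))
E
```

```text
[-1.03926283  0.18644812] [1.48580254 0.33785134]
[ 0.64296666 -0.05539513] -4.8871265251628975 [[1.2, -1.8], [0.9, -1.3], [-1.3, -1.5], [0.6, 2.4], [-0.3, 1.8], [0.3, -0.8], [0.1, -1.3], [-0.3, 0.0], [-1.4, -1.8], [-0.3, -0.8], [-0.0, 1.0]]
sc [ 0.64505462 -0.05468908] -5.435598026143298
sd [ 0.64222936 -0.05264041] -3.8239201904616382
[ 0.64530319 -0.05308901] -4.669479200622366 [[0.5, -0.9], [0.6, -0.2], [-1.9, -0.3], [0.2, 3.5], [-0.9, 3.0], [-0.3, 0.3], [0.8, -0.6], [0.5, 0.8], [-0.7, -0.8], [0.3, 0.0], [0.7, 1.8]]
sc [ 0.64347797 -0.05238064] -5.426715645185992
sd [ 0.64689432 -0.05358189] -3.7967578626355056
```

```bash
cat >> h.py <<'E'
YAW=-4.7; O=np.array([.645,-.053]); _y=np.radians(YAW); GX=np.array([np.cos(_y),np.sin(_y)]); GY=np.array([-_y and -np.sin(_y),np.cos(_y)])
def gp(x,y=0): return O+GX*x+GY*y
def gl(p): d=np.array(p[:2])-O; return np.array([d@GX,d@GY])
E
python3 - <<'E'
from h import *
Q=q(180+YAW); print(GX,GY)
move_to([*gp(-.130),.065],Q); hold(.1); f0=state()['ft_force']; print('f0',f0,state()['ee_pos'],state()['time'])
move_l([*gp(-.130),.053],speed=.04); hold(.1)
z=.053
while True:
    s=state(); d=s['ft_force']-f0; print(z,s['ee_pos'][2].round(4),d.round(2))
    if d[2]>1.2 or z<.0475: break
    z-=.0005; move_l([*gp(-.130),z],speed=.03)
print(s['time'],s['finger_gap'])
snap('side','s3');snap('wrist','w3')
E
```

```text
[ 0.99663739 -0.08193851] [0.08193851 0.99663739]
f0 [ 0.28866026 -0.61234272 -0.37335616] [ 0.51645542 -0.04237837  0.06779282] 10.65
0.053 0.0531 [-0.17  0.41 -0.49]
0.0525 0.0525 [-0.17  0.13 -0.38]
0.052 0.0519 [-0.    1.06 -0.79]
0.0515 0.0514 [ 0.02  0.39 -0.9 ]
0.051 0.0511 [-0.34 -0.22 -0.68]
0.050499999999999996 0.0509 [-1.77  0.    2.85]
12.45 0.02948537323769004
```

```bash
python3 - <<'E'
from h import *
z=.0509
move_l([*gp(-.075),z],speed=.04); hold(.1); f0=state()['ft_force'].copy(); print(f0,state()['ee_pos'],state()['time'])
x=-.075
while x<-.052:
    x+=.0005; move_l([*gp(x),z],speed=.015); s=state(); d=s['ft_force']-f0; fx=d[:2]@GX
    if x>-.068: print(round(x,4),d.round(2),s['ee_pos'][2].round(4))
    if fx<-2.5: 
        hold(.05); fx2=(state()['ft_force']-f0)[:2]@GX
        if fx2<-2: break
s=state();print('stop',x,gl(s['ee_pos']),s['ft_force']-f0,s['time'],s['finger_gap'])
snap('side','s4');snap('scene','sc4')
E
```

```text
[-2.0360551   0.43215576  5.25064314] [ 0.57054249 -0.04688254  0.05096349] 14.175
-0.068 [-1.29  0.52 -0.48] 0.051
-0.0675 [-2.65 -1.02  0.16] 0.051
-0.067 [-1.89 -0.47  0.15] 0.051
-0.0665 [-1.59  0.41 -0.13] 0.051
-0.066 [-2.27 -0.53  0.34] 0.051
-0.0655 [-1.83 -1.39 -0.45] 0.051
-0.065 [-1.05  0.75 -0.05] 0.051
-0.0645 [-1.19  0.78 -0.29] 0.051
-0.064 [-2.34  0.68 -0.01] 0.051
-0.0635 [-1.58  0.43 -0.37] 0.051
-0.063 [-1.72  0.19  0.01] 0.051
-0.0625 [-1.59  0.09  0.15] 0.051
-0.062 [-3.33 -0.05  0.84] 0.051
stop -0.061999999999999986 [-6.25569617e-02 -2.14053755e-06] [-3.27296393  0.39171461  0.47177181] 20.775 0.029687209724687167
```

```bash
python3 - <<'E'
from h import *
z=.0509; f0=np.array([-2.036,.432,5.25]); x=-.062
for i in range(4):
    x+=.0003; move_l([*gp(x),z],speed=.015); s=state(); d=s['ft_force']-f0; print(round(x,4),d.round(2),gl(s['ee_pos']))
    if d[:2]@GX<-5.5: break
snap('side','s4');s=state();print(s['time'])
im=ld('s4'); a=im['frame'][140:235,240:345]; cv2.imwrite('pics/c4.png',cv2.resize(a,None,fx=6,fy=6,interpolation=cv2.INTER_CUBIC))
E
```

```text
-0.0617 [-4.74  0.59  0.99] [-6.25221927e-02 -2.89920467e-06]
-0.0614 [-5.06  1.29  2.98] [-6.25272020e-02  1.58588539e-05]
-0.0611 [-6.82  0.14  2.06] [-6.24983093e-02  2.53539328e-05]
21.675
```

View pics/c4.png

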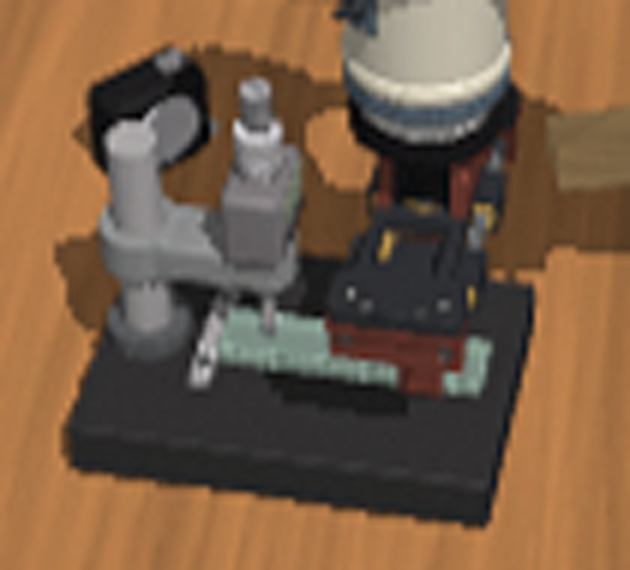

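The strip's end (crop 218,340) sits against the stop bar (205,350), and the arm stalls there at about 5 N. I'll relieve the force, release, and take a wrist look at the cap and strip.

```bash
sed -i 's/O=np.array(\[.645,-.053\])/O=np.array([.6475,-.0532])/' h.py
python3 - <<'E'
from h import *
p=gp(-.0650); z=.0509
move_l([*(p-.0002*GX),z],speed=.015); hold(.1); print((state()['ft_force']).round(2))
gripper_open(); s=state(); print(s['finger_gap'],s['time'])
move_l([*p,.15],speed=.15)
move_to([*gp(-.065),.27],q(180+YAW))
C=gp(.02); 
move_to([*C,.27],q(228+0)); hold(.1)
s=state(); print(s['joint_pos'].round(3),s['ee_pos'],s['time'],s['moment'])
im=snap('wrist','w5'); snap('side','s5');snap('scene','sc5')
K=im['camera_matrix'];V=np.array(im['view'])
P=V[:3,:3]@np.array([*C,.218])+V[:3,3]; r=np.arctan2(np.hypot(P[0],P[1]),-P[2]); t=np.arctan2(-P[1],P[0]); print('pred',K[0,0]*r*np.cos(t)+K[0,2],K[1,1]*r*np.sin(t)+K[1,2])
E
```

```text
[-4.    0.18  5.79]
0.08747820123694604 23.0417
[-0.133  0.301  0.925 -0.     1.917 -2.54 ] [ 0.66695207 -0.05477018  0.26951592] 25.375 [ 0.09483472 -0.09652902  0.00612621]
pred 319.1574731486064 218.23276349442682
```

View pics/w5.png

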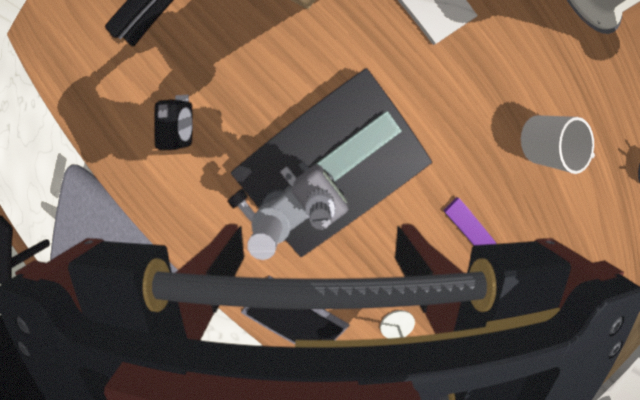

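The cap is near (322,214), predicted (319,218). The strip lies on the granite from (400,125) in under the spindle. I'll use one enlarged crop for both.

```bash
python3 - <<'E'
from h import *
a=ld('w5')['frame'][60:260,220:440]; cv2.imwrite('pics/c5.png',cv2.resize(a,(660,600),interpolation=cv2.INTER_CUBIC))
E
```

```text
(no output)
```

View pics/c5.png

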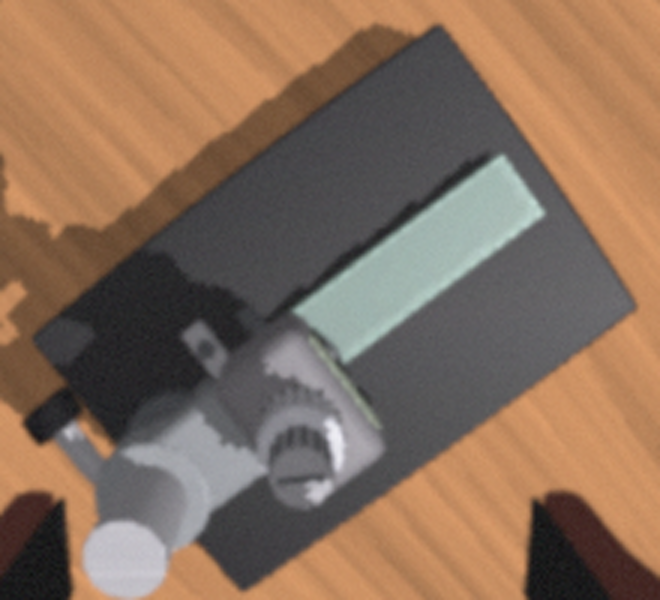

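```bash
python3 - <<'E'
from h import *
im=ld('w5'); c=lambda x,y,z: atz(im,220+x/3-.33,60+y/3-.33,z,True)
P=[c(*p,.04) for p in [(637,305),(440,27),(33,340),(243,590)]]; print(np.round(P,4)[:,:2].tolist())
print('centre',np.mean(P,0)); yaw=[np.degrees(np.arctan2(*(P[b]-P[a])[1::-1])) for a,b in ((0,3),(1,2))]; print('yaw',yaw)
print('front edge yaw',np.degrees(np.arctan2(*(P[0]-P[1])[1::-1]))-90)
S=[c(*p,.05) for p in [(545,213),(503,155),(347,362),(297,310)]]
print('strip local',[gl(s).round(4) for s in S],'plate local',[gl(s).round(4) for s in P])
print('cap local',gl(c(303,480,.218)))
for im,n in((ld('s5'),'side'),(ld('sc5'),'scene')):
    pass
# depth at strip via side: thickness estimates
E
```

```text
[[0.5452, 0.0292], [0.5345, -0.1155], [0.7497, -0.1334], [0.7605, 0.0113]]
centre [ 0.64747769 -0.05211744  0.04      ]
yaw [np.float64(-4.754509313722212), np.float64(-4.7619310740629075)]
front edge yaw -4.2300895817586195
strip local [array([-0.0951,  0.0153]), array([-0.0946, -0.0141]), array([0.0071, 0.0161]), array([ 0.0104, -0.0133])] plate local [array([-0.1087,  0.0737]), array([-0.1075, -0.0714]), array([ 0.1084, -0.0716]), array([0.1073, 0.0735])]
cap local [0.01979968 0.00147547]
```

The wrist view gives a gauge centre of (0.6475,−0.0521) and yaw −4.75°. The strip lies centred, with its end at the stop. Next I'll pinch the cap with the tips at about 197.5 mm and start turning clockwise, logging the moment.

```bash
sed -i 's/-.0532\])/-.0521])/' h.py
cat >> h.py <<'E'
def mz(n=6):
    r=[]
    for _ in range(n): s=state(); r.append([s['moment'][2],*s['ft_force']]); hold(.01)
    return np.mean(r,0),np.std(r,0)[0]
def turn(d):
    j=np.array(state()['joint_pos']); tgt=j.copy(); tgt[:]=BASE; tgt[5]=d; movej(tgt)
E
python3 - <<'E'
from h import *
C=gp(.02)
move_l([*C,.206],speed=.12,orientation=q(228)); hold(.15); print(state()['ee_pos']-[*C,.206],mz()[0].round(4))
close(); s=state(); print(s['finger_gap'],s['finger_force'],s['ee_pos']-[*C,.206],[a.round(4) for a in mz()],s['time'])
b=np.array(inverse_kinematics([*C,.206],q(228))); np.save('base.npy',b); print(b.round(3))
for i in range(1,6):
    t=b.copy(); t[5]=b[5]+.2*i; movej(t); m,sd=mz(); print(i,state()['joint_pos'][5].round(3),m.round(4),sd.round(4))
s=state(); print(s['time'],s['ee_pos'],s['finger_gap'])
E
```

```text
[ 4.44159782e-04 -5.86587091e-05  1.64915813e-03] [ 0.0031 -0.2941 -0.1888  0.0012]
0.014119936845120118 29.999815821647644 [-1.53739213e-04  1.67594752e-04  3.58783430e-05] [array([-0.003 , -1.0385,  0.7902,  0.4233]), np.float64(0.0239)] 27.5333
[-0.131  0.279  1.063 -0.     1.799 -2.54 ]
1 -2.344 [-0.0107 -0.655   0.2725  0.6461] 0.0196
2 -2.145 [-0.0121 -0.5552  0.0672  0.7364] 0.0121
3 -1.946 [-0.0213  0.4351 -1.1913  0.0081] 0.005
4 -1.746 [-0.0099  0.4597 -2.7145 -0.201 ] 0.0219
5 -1.546 [ 0.014   0.8151 -4.4637 -0.2109] 0.0449
29.375 [ 0.66749989 -0.05429338  0.20603125] 0.01398840103361303
```

```bash
python3 - <<'E'
from h import *
b=np.load('base.npy'); j0=b[5]+1.0
def rd(n=12):
    r=[]
    for _ in range(n): s=state(); r.append([s['joint_torque'][5],s['moment'][2],*s['ft_force'][:2]]); hold(.01)
    return np.mean(r,0).round(4),np.std(r,0)[:2].round(4)
print(rd())
for i in range(1,5):
    t=b.copy(); t[5]=j0+.15*i; movej(t); print((1+.15*i),*rd())
print(state()['time'])
E
```

```text
(array([-0.0068,  0.0175,  1.0187, -4.8371]), array([0.0489, 0.0221]))
1.15 [ 0.0904 -0.0183  1.226  -5.7832] [0.0842 0.0364]
1.3 [ 0.0904 -0.0211  0.802  -5.591 ] [0.0842 0.0326]
1.45 [ 9.6900e-02  5.0000e-04  4.3140e-01 -6.2836e+00] [0.0842 0.0422]
1.6 [ 1.0420e-01  2.0000e-03  7.6200e-02 -6.2405e+00] [0.0842 0.0329]
30.9417
```

```bash
python3 - <<'E'
from h import *
b=np.load('base.npy')
for a in (1.75,1.9):
    t=b.copy(); t[5]=b[5]+a; movej(t); r=[]
    for _ in range(25): s=state(); r.append([s['joint_torque'][5],s['moment'][2],s['dq'][5]]); hold(.01)
    r=np.array(r); print(a,s['joint_pos'][5]-b[5]); print(r[:,0].round(3).tolist()); print(r[:,1].round(3).tolist()); 
print(state()['time'])
snap('side','s6')
E
```

```text
1.75 1.7465289220728708
[0.287, 0.226, 0.177, 0.138, 0.107, 0.082, 0.063, 0.048, 0.037, 0.028, 0.021, 0.016, 0.012, 0.009, 0.006, 0.004, 0.003, 0.002, 0.001, 0.0, -0.0, -0.0, -0.001, -0.001, -0.001]
[0.01, 0.004, 0.044, 0.038, -0.009, -0.017, -0.04, -0.034, -0.047, -0.026, 0.02, 0.006, -0.007, 0.019, 0.018, 0.021, 0.028, 0.013, -0.002, -0.01, -0.001, 0.003, 0.007, -0.021, 0.006]
1.9 1.8965170450455235
[0.287, 0.225, 0.176, 0.137, 0.106, 0.082, 0.062, 0.048, 0.036, 0.027, 0.02, 0.015, 0.011, 0.008, 0.005, 0.004, 0.002, 0.001, 0.0, -0.0, -0.001, -0.001, -0.001, -0.002, -0.002]
[-0.025, -0.005, 0.013, 0.006, 0.007, -0.011, -0.007, -0.028, -0.002, 0.027, -0.027, 0.032, -0.028, 0.055, 0.007, -0.019, -0.019, -0.016, 0.01, -0.015, 0.02, -0.012, -0.0, -0.047, 0.047]
31.8917
```

```bash
python3 - <<'E'
from h import *
b=np.load('base.npy'); ims=[snap('wrist','t0')['frame']]
for a in (2.05,2.2):
    t=b.copy(); t[5]=b[5]+a; movej(t); r=[]
    for _ in range(12): r.append(state()['joint_torque'][5]); hold(.01)
    print(a,np.mean(r).round(4)); ims.append(snap('wrist',f't{a}')['frame'])
im=ld('t0');K=im['camera_matrix'];V=np.array(im['view'])
for z in (.218,.193,.168):
    P=V[:3,:3]@np.array([*gp(.02),z])+V[:3,3]; r=np.arctan2(np.hypot(P[0],P[1]),-P[2]); t=np.arctan2(-P[1],P[0]); print(z,K[0,0]*r*np.cos(t)+K[0,2],K[1,1]*r*np.sin(t)+K[1,2])
W=np.hstack([cv2.resize(i[180:270,288:352],None,fx=4,fy=4,interpolation=cv2.INTER_CUBIC) for i in ims]); cv2.imwrite('pics/t.png',W); print(W.shape,state()['time'])
E
```

```text
2.05 0.1015
2.2 0.101
0.218 318.26626694392814 256.2204778846305
0.193 318.4021641426467 238.0564886442865
0.168 318.5073485804526 224.06247756902454
(360, 768, 3) 32.825
```

View pics/t.png

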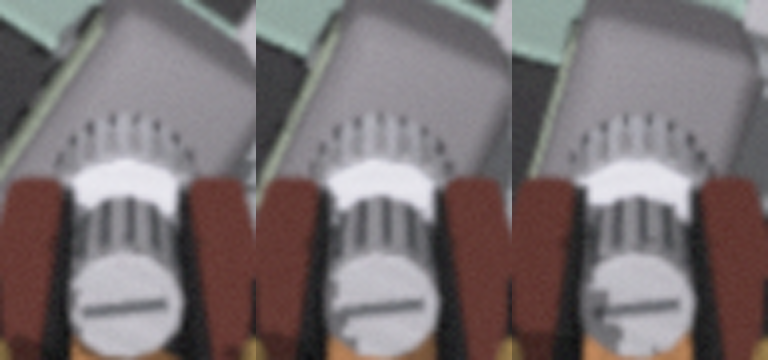

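The thimble knurl (native rows about 209–221) sits at the same place in all three frames, so it is still being carried and nothing has slipped yet. This makes a slip detector: once the clutch slips, the knurl shifts about 2.5 px per 0.15 rad.

```bash
cat >> h.py <<'E'
def knurl(f):  # phase-track: high-passed patch, upsampled x8
    p=cv2.cvtColor(f[200:226,296:342],cv2.COLOR_BGR2GRAY).astype(np.float32); p-=cv2.GaussianBlur(p,(0,0),3); return cv2.resize(p,None,fx=8,fy=8,interpolation=cv2.INTER_CUBIC)
def shift(f0,f1):
    A=knurl(f0);B=knurl(f1); T=A[64:184,104:304]; r=cv2.matchTemplate(B[48:200,64:344],T,cv2.TM_CCOEFF_NORMED); _,m,_,l=cv2.minMaxLoc(r); return round((l[0]-40)/8,2),round((l[1]-16)/8,2),round(m,2)
E
python3 - <<'E'
from h import *
b=np.load('base.npy'); prev=ld('t2.2')['frame']; print(shift(ld('t0')['frame'],ld('t2.05')['frame']),shift(ld('t2.05')['frame'],prev))
n=0
for a in np.arange(2.35,5.0,.15):
    t=b.copy(); t[5]=b[5]+a; movej(t); r=[]
    for _ in range(12): r.append(state()['joint_torque'][5]); hold(.01)
    f=snap('wrist',f't{a:.2f}')['frame']; sh=shift(prev,f); print(round(a,2),np.mean(r).round(4),sh); prev=f
    if abs(sh[0])>1.2: n+=1
    if n>=2: break
print(state()['time'],state()['joint_pos'][5])
E
```

```text
(-2.5, 0.12, 0.83) (-2.38, 0.0, 0.82)
2.35 0.1005 (-2.5, 0.0, 0.81)
2.5 0.1 (-2.5, -0.12, 0.81)
33.6583 -0.0431729196300235
```

```bash
python3 - <<'E'
from h import *
N=['t0','t2.05','t2.2','t2.35','t2.50']; F=[ld(n)['frame'] for n in N]
for i,j in [(0,1),(0,2),(0,3),(0,4),(2,4)]:
    A=knurl(F[i]);B=knurl(F[j]); out=[]
    for y0,y1 in ((72,120),(120,168)):
        r=cv2.matchTemplate(B[y0:y1,40:368],A[y0:y1,104:304],cv2.TM_CCOEFF_NORMED)[0]; out.append([round(float(r[64+8*d]),2) for d in range(-8,8)])
    print(N[i],N[j]); [print('  ',o) for o in out]
# cap knurl as a no-slip control (rows ~229-243)
for i in (0,1,2,3):
    g=[cv2.cvtColor(F[k][229:262,300:340],cv2.COLOR_BGR2GRAY) for k in (i,i+1)]
    r=cv2.matchTemplate(g[1],g[0][:,6:34],cv2.TM_CCOEFF_NORMED)[0]; print('cap',r[:13].round(2))
E
```

```text
t0 t2.05
   [0.42, 0.13, -0.43, -0.6, -0.06, 0.66, 0.71, 0.02, -0.62, -0.43, 0.33, 0.75, 0.35, -0.36, -0.62, -0.23]
   [0.17, 0.16, 0.04, 0.06, 0.38, 0.77, 0.76, 0.37, 0.05, 0.13, 0.38, 0.4, 0.17, -0.03, -0.03, 0.1]
t0 t2.2
   [-0.44, -0.33, 0.18, 0.5, 0.19, -0.41, -0.59, 0.03, 0.82, 0.79, 0.01, -0.62, -0.47, 0.15, 0.5, 0.15]
   [-0.23, -0.04, 0.34, 0.57, 0.4, 0.06, 0.02, 0.39, 0.8, 0.76, 0.33, 0.01, 0.02, 0.23, 0.35, 0.26]
t0 t2.35
   [0.4, 0.26, -0.25, -0.58, -0.24, 0.49, 0.8, 0.32, -0.43, -0.61, -0.06, 0.55, 0.46, -0.18, -0.63, -0.45]
   [0.15, 0.25, 0.05, -0.16, -0.02, 0.42, 0.69, 0.48, 0.13, 0.08, 0.27, 0.41, 0.37, 0.26, 0.15, 0.11]
t0 t2.50
   [-0.35, -0.39, 0.05, 0.47, 0.34, -0.2, -0.54, -0.17, 0.56, 0.8, 0.24, -0.45, -0.6, -0.19, 0.29, 0.26]
   [-0.11, -0.1, 0.11, 0.39, 0.43, 0.2, 0.06, 0.27, 0.67, 0.76, 0.42, 0.07, -0.03, 0.07, 0.14, 0.08]
t2.2 t2.50
   [-0.47, -0.25, 0.28, 0.47, 0.06, -0.47, -0.46, 0.23, 0.86, 0.66, -0.1, -0.58, -0.41, 0.1, 0.38, 0.1]
   [-0.11, -0.08, 0.23, 0.5, 0.32, -0.05, -0.05, 0.41, 0.82, 0.69, 0.21, -0.08, -0.02, 0.13, 0.12, 0.02]
cap [0.34 0.4  0.45 0.53 0.67 0.86 0.97 0.92 0.77 0.62 0.52 0.46 0.42]
cap [0.39 0.45 0.5  0.58 0.71 0.87 0.96 0.9  0.77 0.62 0.52 0.45 0.4 ]
cap [0.44 0.49 0.52 0.59 0.71 0.86 0.95 0.91 0.79 0.65 0.53 0.45 0.4 ]
cap [0.45 0.5  0.54 0.59 0.69 0.81 0.89 0.85 0.74 0.6  0.49 0.41 0.35]
```

This settles it. The cap stays fixed in the tool view (shift 0) while the thimble knurl moves half a pitch per step, so the clutch has been slipping since at latest 1.9 rad; the half-pitch shift fooled my eye. Contact lies between 1.26 rad (the 2 mm minimum gap) and 1.9 rad, and the torque rise suggests about 1.45. The slip so far is therefore 0.6–1.24 rad, and 0.55 rad more brings it to 1.15–1.8 rad.

```bash
python3 - <<'E'
from h import *
b=np.load('base.npy'); prev=ld('t2.50')['frame']
for a in (2.65,2.8,2.95,3.05):
    t=b.copy(); t[5]=b[5]+a; movej(t); hold(.12); f=snap('wrist',f't{a}')['frame']; print(a,shift(prev,f)); prev=f
hold(.3); gripper_open(); hold(.2); print(state()['finger_gap'])
move_l([*gp(.02),.29],speed=.12); hold(.5)
im=snap('wrist','w9'); snap('side','s9'); s=state(); print(s['time'],s['ee_pos'])
# strip pose check: colour mask in gauge frame
h=cv2.cvtColor(im['frame'],cv2.COLOR_BGR2HSV); m=cv2.inRange(h,(60,25,100),(100,255,255))
n,l,st,c=cv2.connectedComponentsWithStats(m); 
for k in range(1,n):
    if st[k,4]>150:
        ys,xs=np.nonzero(l==k); P=np.array([gl(atz(im,x,y,.05,True)) for x,y in zip(xs,ys)])*1000
        if abs(P.mean(0)).max()<120: print(st[k,4],P.min(0).round(1),P.max(0).round(1),cv2.minAreaRect(P.astype(np.float32)))
E
```

```text
2.65 (-2.5, -0.12, 0.79)
2.8 (-2.38, -0.38, 0.81)
2.95 (-2.62, -0.38, 0.79)
3.05 (-1.62, -0.25, 0.85)
0.08750518650240321
38.525 [ 0.66741369 -0.05372132  0.29001913]
1361 [-95.2 -16.5] [-7.  16.2] ((-51.12006378173828, -0.16630172729492188), (88.22278594970703, 32.514617919921875), 0.10541334748268127)
```

The knurl shift follows the step size (0.10 rad gives −1.62 px), which confirms the slip. The strip is square and centred, with its front end at −95 mm. Handing in.

```bash
python3 -c "
from bench import *
print(job_done())"
```

```text
the job is handed in; nothing more can be done
None
```

The strip is clamped under the spindle, centred and square against the stop bar. I estimate the ratchet slipped about 1.2–1.8 rad, and I handed the job in at about 38.5 s; no verdict came back.

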